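# Clamp the printed bracket: free the safety catch, throw the toggle handle

### The job

One of the two toggle clamps on the deck has a white printed bracket lying in its nest. Free that clamp's safety catch (press its knob down and feel along its slot for the hidden notch until it drops in), then throw the handle over past its dead point, all the way to its stop, so that the pad holds the bracket down in its nest, and let go. Leave the empty clamp alone.

Things in the scene. Friction and masses are not known exactly. Their poses are not given: they have to be found in the camera images.
- clamp_a: The clamp with the bracket: fixed base plate (x -60..160, y -50..130 mm, 12 thick) with a steel toggle clamp. Origin on the deck under the handle's pivot (70 mm up, axis along y); x towards pad and nest (nest centre x 115), y towards the catch, z up. Cheeks x -15..37, y -18..18, to z 82. Dark catch housing with slot x -4..32, y 41..126, top z 34. Raised arm over x 20..112, y -12..12, to z 160.
- clamp_a_knob (a point): Grip centre of its catch knob: upright black block 14 (clamp x) x 16 (y) x 36 mm tall, at clamp (14, 72 + s, 74) mm. s: its slide along y in the slot, 0..32 mm, 1.5 N, starts at 0..4. Its axes are the clamp's. It sinks only over the notch hidden in the housing, centre at s = 10..26 mm, different every time, invisible; enters within 3 mm either side; elsewhere gives about 1 mm and sits hard.
- clamp_a_catch (a joint): How far this catch is pressed down, m: 0 up (handle blocked after 0.1 rad of play), 0.013 fully down, handle free (from about 0.012). Sinking takes about 3 N over the notch; no return spring, it stays where left.
- clamp_a_grip (a point): Point on the axis of its handle, 100 mm from the pivot. The round black grip, 18 mm across, runs from 45 to 125 mm from the pivot. At the start the handle leans 0.1 rad towards clamp -x: this point is at clamp (-10, 0, 169) mm.
- clamp_a_lever (a joint): Angle of its handle, rad: 0 upright, arm raised; grows as it swings towards clamp -x and down; stop at 1.38, 0.09 rad above level. The pad meets the bracket at about 0.8; the resistance at the 100 mm point, 1 N before, rises to about 4 N, and falls off at the dead point, 1.22. Let go at 0.9 to 1.2 it springs back, beyond about 1.3 it snaps to the stop; below 0.8 it stays where left.
- clamp_a_pad: Rubber pad, 24 mm disc on a sprung stem under the end of the loaded clamp's arm; origin at the centre of its underside. Raised at the start.
- bracket_top (a point): Top of the boss of the white printed bracket (foot 50 x 64 x 10 mm, round boss 32 mm across, two ribs), 25 mm above its underside; lies loose in the low-walled nest, boss under the pad.
- clamp_b_lever (a joint): Handle angle of the empty clamp, same kind, rad. Leave at 0.
- clamp_b_catch (a joint): Catch of the empty clamp, same kind, m. Leave at 0.
- clamp_b: The empty clamp, same make and frame as the loaded one, fixed to the deck.
There are look-alikes about, which are no part of the job. Leave any black or brown look-alike of the part that bears bracket_top alone.

How it is judged:
On the way, in this order (a step that is already met when the one before it is completed fails the run):
1. the loaded clamp's safety catch is pressed down into its notch (value of joint clamp_a_catch above 0.01 m and value of joint clamp_a_lever below 0.3 rad), for 0.2 s.
2. the handle is past its dead point (value of joint clamp_a_lever above 1.28 rad), for 0.2 s.
At the end, for the whole second after the job is handed in: Loaded clamp: catch down over 8 mm, handle beyond 1.32 rad, pad pressing the bracket with over 8 N and within 12 mm of the boss centre; bracket level (0.08 rad), within 10 mm of where it lay. Empty clamp: handle within 0.1 rad and catch within 4 mm of 0 (value of joint clamp_a_lever above 1.32 rad and value of joint clamp_a_catch above 0.008 m and contact force between clamp_a_pad and bracket above 8 N and horizontal distance between bracket_top and clamp_a_pad below 0.012 m and angle between bracket_top's own z axis and vertical below 0.08 rad and distance of bracket_top from where it was at the start of the episode below 0.01 m and value of joint clamp_b_lever below 0.1 rad and value of joint clamp_b_catch below 0.004 m); the robot touches nothing.
It fails at once if the empty clamp is worked (value of joint clamp_b_lever above 0.15 rad or value of joint clamp_b_catch above 0.005 m).
It also fails if it takes over 58 s, if anything falls off the work surface, if the arm or the gripper's body presses on something with over 40 N, if the wrist force passes 120 N, or if a joint passes its speed limit or range.

### The arm

A 6-joint arm with a two-finger parallel gripper is mounted at the origin on the work surface. World frame = base frame: x ahead of the robot, y to its left, z up, the work surface at z = 0. Lengths are in m, angles in rad, forces in N, time in s.
With the tool pointing down it reaches from about 0.35 to 0.975 m from the base axis. Payload 4.9 kg.
Tool frame: the origin (TCP) lies at the very end of the fingers, on their centre line; the grasp point (between the pads) lies 19 mm behind it (manip.hold_point_z is the distance from the TCP to the grasp point, in m); z points along the fingers, y is the direction in which the jaws open and shut (so a half turn about z gives the same grasp; the last joint's range is limited). The gripper opens to 85 mm and grips with 20 to 120 N. Pads are 22 mm wide; open, the fingers measure 114 mm over their backs; the gripper's body (76 mm by 85 mm) begins 54 mm behind the grasp point. The pads swing forward as they close: fully open they stand 13 mm farther back than shut.
Start: joints at [1.057, 0.053, 1.613, -0, 1.476, -0.119], TCP at [0.24, 0.577, 0.231] pointing down, gripper open.
Joint ranges: [-3.01, 3.01], [-1.01, 2.22], [0.06, 2.58], [-1.02, 4.17], [0.09, 2.62], [-3.14, 3.14]. Speed limits (rad/s): [2.57, 2.57, 3.14, 3.14, 3.14, 3.14].

### API

Orientations are given as a unit quaternion [w, x, y, z].
In Python, from plant import manip gives the robot as it stands. The module is installed in compiled form; this text tells all that it offers.
- The arm moves only by the shell command python3 -m creep 'ROWS'. ROWS is JSON, a list of rows, each a list of 7 numbers: the turn, a rotation vector about the tool's x, y, z in degrees, then the shift along the tool's x, y, z in m, then the opening, from 0 (shut) to 1 (fully open). In form: [[ax, ay, az, tx, ty, tz, jaw], ...]. A call has 1 to 20 rows; each row shifts and turns the commanded pose from where the row before left it, along the tool's axes as they then stand; what a row does not reach is not made up. A row lasts 1/12 s, in which the tool goes at most 41.7 mm and 7.16 degrees, less where a joint would pass 70% of its speed; a pose out of reach is approached as far as the arm can. A call is refused whole if a number of a shift passes 0.0417 or a number of a turn 7.16, either way. A call with a gripper value outside its range is refused whole. The fingers move at their own pace and stop on an object; the grip force is fixed at half the most. Time passes only in rows, so rows that do not move let the fingers close. It gives the time, the measured TCP pose, the force and the opening at its end, in the units of the state.
- manip.state(): the state, without advancing time (a new reading comes with each control period).
- manip.grab_frame(name): name is "scene" or "top" or "wrist"; returns the picture (400x640x3 uint8, blue, green, red); there is no depth.
- manip.get_calibration(name): a dict with "fx", "fy", "cx", "cy" (pixels), "xyz" and "attitude" of the camera in the world. Camera axes: x right, y down, z forward; pixel columns grow to the right and rows downward; lengths in m; the calibration is good to about 2 mm. The wrist camera is an equidistant fisheye: a pixel r from the principal point sees the ray r / f radians off the axis. A picture is of the moment at which its call begins: read the wrist's pose just before it. get_calibration takes no time and is no camera call; for the wrist camera it gives the pose at the moment of the call.
- manip.job_done(): hands the job in, once; it reports no verdict.
Trained networks look in the newest picture that a camera, given by its name, has taken for a name from the list of things; names that differ only in an ending like _2 or _b are one class to them, and where a whole thing is asked for, a point or a joint stands for the part that bears it (a point fixed in the world has none). Each returns a list of dicts, best first, with "confidence" (0 to 1); they miss things now and then, are a little off and sometimes report something else, mostly with a low value. They report only what shows in the picture. A call takes as long as a camera call. They do not tell look-alikes from the thing itself.
- manip.cut_out(target, camera): "pixels" (400x640 bool, what is visible of it) and "rect" ([left, top, right, bottom] in pixels, round what is visible of it).
The state is a dict: "time": time; "joint_pos": joint angles; "joint_vel": joint speeds; "joint_efforts": joint torques, N m; "tool_pos": TCP position; "tool_rot": TCP orientation; "contact_force": force on the tool from outside, world axes, zero at the start; "ft_torque": the same for the moment, N m; "gripper_width": opening from 0.0 (shut) to 1.0 (fully open).
Only numpy, scipy, OpenCV 4.12 (cv2) and the standard library are available. Lean on these libraries where they do the work, as an engineer would, in place of code of your own. Each camera call takes 0.05 s, during which the arm holds its last target.

## Working session

There is one attempt and no reset: what is moved stays moved. The work goes in short steps, Python scripts to look and compute and a shell command to move; the robot and the scene stay as the last step left them, time stands still between calls to the robot, and variables do not carry over. Pictures are saved under pics/ and viewed, and the job is handed in when it is done.

```bash
mkdir -p pics; ls
python3 - <<'E'
from plant import manip
import cv2
print(manip.state())
for n in ("scene","top","wrist"):
    c=manip.get_calibration(n); print(n,c)
    cv2.imwrite(f"pics/{n}0.png",manip.grab_frame(n))
E
```

```text
pics
{'time': 0.0, 'joint_pos': array([ 1.05695842e+00,  5.33733245e-02,  1.61434678e+00,  7.37830742e-06,
        1.47598334e+00, -1.19010712e-01]), 'joint_vel': array([-0.00061465, -0.00035469,  0.00049381, -0.00075914, -0.00043874,
        0.00040132]), 'joint_efforts': array([ 3.39170847e-04, -3.93660235e+01, -3.70183825e+01, -1.05793240e-04,
        6.68768131e-03, -2.85166003e-06]), 'tool_pos': array([0.24009198, 0.57635054, 0.23002128]), 'tool_rot': array([-3.31898164e-04,  1.96134058e-01,  9.80576523e-01, -1.00185813e-03]), 'contact_force': array([0.65666121, 0.5606114 , 0.05171739]), 'ft_torque': array([-0.04398908, -0.02233929,  0.01253294]), 'gripper_width': 0.9958463417858727}
scene {'fx': 466.5381780642207, 'fy': 466.5381780642207, 'cx': 320.26126221763417, 'cy': 202.05397106782652, 'xyz': array([ 1.08285284, -0.56607788,  0.93058529]), 'attitude': array([-0.36178854,  0.88241285,  0.27827017, -0.11411544])}
top {'fx': 363.0062643905944, 'fy': 363.0062643905944, 'cx': 326.50311221101185, 'cy': 197.0373827087363, 'xyz': array([0.54087262, 0.05681348, 0.94530632]), 'attitude': array([ 0.03587104, -0.70200495,  0.71106156, -0.01713986])}
wrist {'fx': 309.70691628693146, 'fy': 309.70691628693146, 'cx': 315.50027337701454, 'cy': 200.9438037938284, 'xyz': array([0.18007787, 0.60125962, 0.37335426]), 'attitude': array([0.1100612 , 0.82453209, 0.55021638, 0.07276876])}
```

View pics/scene0.png

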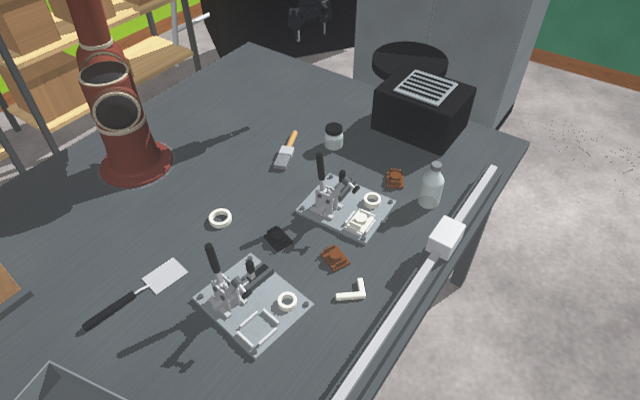

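View pics/top0.png

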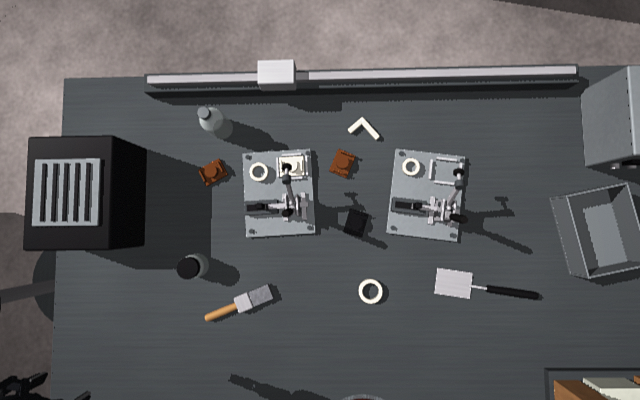

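Run:
```python
from plant import manip
import numpy as np
for cam in ("top","scene"):
  for t in ("clamp_a","clamp_a_knob","clamp_a_grip","clamp_a_pad","bracket_top"):
    for r in manip.cut_out(t,cam)[:4]:
        ys,xs=np.nonzero(r["pixels"]); print(cam,t,round(r["confidence"],2),r["rect"],len(xs),xs.mean().round(1) if len(xs) else 0,ys.mean().round(1) if len(xs) else 0)
```

```text
top clamp_a 0.74 [239.0, 149.7, 314.9, 239.3] 5378 277.4 195.6
top clamp_a 0.7 [387.2, 151.5, 464.6, 241.6] 5985 426.5 196.1
top clamp_a_knob 0.68 [253.9, 204.9, 310.4, 210.7] 200 275.6 206.0
top clamp_a_pad 0.61 [282.7, 161.8, 292.6, 175.3] 68 286.1 167.5
top bracket_top 0.87 [197.3, 164.4, 227.8, 184.6] 455 212.4 172.5
top bracket_top 0.84 [333.6, 149.8, 353.5, 177.7] 458 342.1 163.5
top bracket_top 0.75 [347.1, 210.1, 367.6, 237.3] 459 355.3 223.3
top bracket_top 0.67 [275.9, 158.5, 306.7, 177.4] 392 292.8 165.9
scene clamp_a 0.65 [295.3, 153.5, 396.0, 245.4] 3762 342.2 204.3
scene clamp_a 0.57 [195.7, 241.0, 313.8, 360.8] 6784 250.0 303.0
scene clamp_a 0.27 [315.5, 154.5, 326.5, 191.4] 240 320.8 171.1
scene clamp_a_knob 0.49 [323.6, 169.6, 347.8, 213.7] 94 333.8 189.4
scene clamp_a_grip 0.73 [315.8, 155.4, 328.0, 192.4] 290 321.2 173.0
scene bracket_top 0.89 [350.6, 209.2, 373.1, 235.7] 414 360.7 221.3
scene bracket_top 0.88 [384.6, 169.6, 406.6, 190.5] 304 394.9 179.2
scene bracket_top 0.71 [265.1, 227.1, 291.4, 250.0] 419 277.6 238.8
scene bracket_top 0.67 [319.9, 244.6, 350.6, 273.2] 471 335.2 258.6
```

Run:
```python
import cv2
a=cv2.imread("pics/top0.png")[140:250,230:330]; cv2.imwrite("pics/topz.png",cv2.resize(a,None,fx=5.4,fy=5.4,interpolation=cv2.INTER_CUBIC))
a=cv2.imread("pics/scene0.png")[140:260,280:420]; cv2.imwrite("pics/scz.png",cv2.resize(a,None,fx=5,fy=5,interpolation=cv2.INTER_CUBIC))
```

```text
(no output)
```

View pics/topz.png

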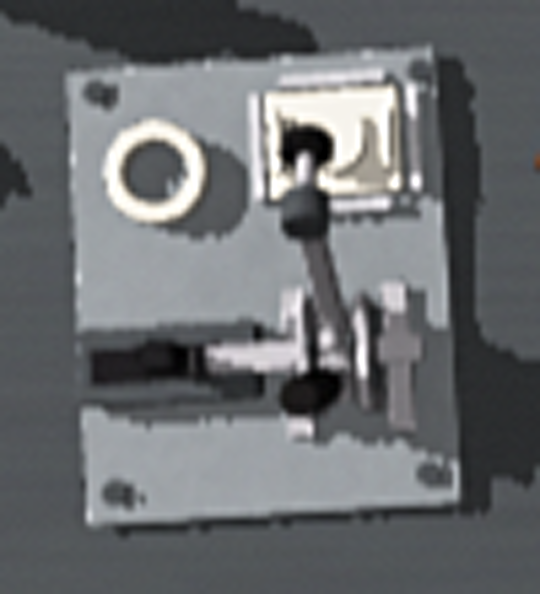

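View pics/scz.png

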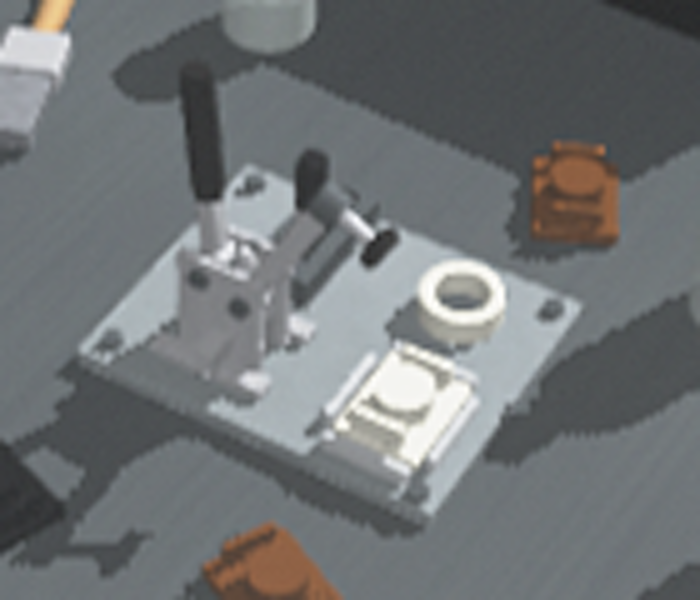

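View pics/wrist0.png

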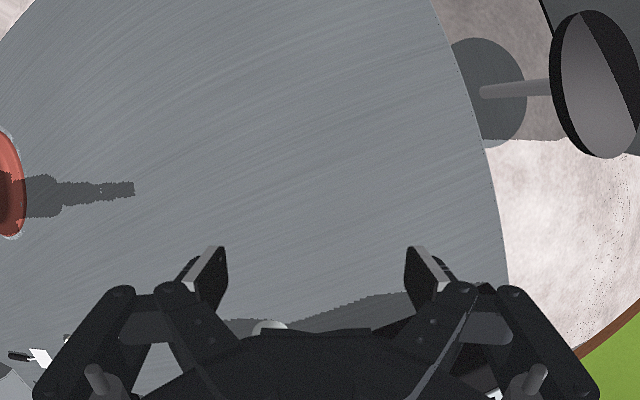

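```bash
cat > h.py <<'E'
import numpy as np
from plant import manip
from scipy.spatial.transform import Rotation as R
from scipy.optimize import least_squares
def rot(q): return R.from_quat([q[1],q[2],q[3],q[0]])
def proj(P,c):
    p=rot(c["attitude"]).inv().apply(np.atleast_2d(P)-c["xyz"])
    return np.c_[c["fx"]*p[:,0]/p[:,2]+c["cx"],c["fy"]*p[:,1]/p[:,2]+c["cy"]]
def world(P,pose):
    P=np.atleast_2d(P)/1000.; x,y,a=pose[:3]
    return np.c_[x+P[:,0]*np.cos(a)-P[:,1]*np.sin(a), y+P[:,0]*np.sin(a)+P[:,1]*np.cos(a),P[:,2]]
E
python3 - <<'E'
from h import *
cor=np.array([[160,130,12],[160,-50,12],[-60,-50,12],[-60,130,12]])
T=np.array([(66,72),(432,48),(460,500),(88,523)])/5.4+[230,140]
S=np.array([(582,303),(430,515),(80,350),(255,165)])/5+[280,140]
ct,cs=manip.get_calibration("top"),manip.get_calibration("scene")
for use in ("t","s","ts"):
    f=lambda p: np.r_[(proj(world(cor,p),ct)-T).ravel()*("t" in use),(proj(world(cor,p),cs)-S).ravel()*("s" in use)]
    r=least_squares(f,[.6,.15,0]); print(use,r.x,r.fun.round(1))
p=r.x
for n,q in dict(knob=[14,72,74],ktop=[14,72,92],grip=[-10,0,169],gtip=[-12.5,0,194],nest=[115,0,40]).items():
    print(n,world(q,p).round(4),proj(world(q,p),ct).round(1),proj(world(q,p),cs).round(1))
E
```

```text
t [0.57673001 0.16331475 0.05186404] [-0.3 -0.3  0.4 -0.5  0.4  0.3 -0.5  0.5 -0.  -0.  -0.  -0.  -0.  -0.
 -0.  -0. ]
s [0.58198473 0.16547506 0.04107117] [-0.  -0.   0.  -0.  -0.  -0.  -0.  -0.   1.2  0.4  0.3  0.3 -0.7 -0.4
 -0.9 -0.6]
ts [0.5791626  0.16448395 0.04788848] [-0.5 -1.4  0.2 -1.4 -0.2 -0.6 -1.  -0.7  0.  -0.2 -0.5 -0.1 -1.8 -0.5
 -2.2 -0.8]
knob [[0.5897 0.2371 0.074 ]] [[261.4 204.9]] [[341.1 176.8]]
ktop [[0.5897 0.2371 0.092 ]] [[259.8 204.5]] [[341.3 171.9]]
grip [[0.5692 0.164  0.169 ]] [[286.2 211.6]] [[319.5 161.7]]
gtip [[0.5667 0.1639 0.194 ]] [[284.6 212.4]] [[318.6 153.6]]
nest [[0.694 0.17  0.04 ]] [[290.7 164. ]] [[360.2 216.3]]
```

```bash
python3 -m creep '[[0,0,7.15,0,0,-0.003,1],[0,0,7.15,0,0,-0.003,1],[0,0,7.15,0,0,-0.003,1],[0,0,7.15,0,0,-0.003,1],[0,0,7.15,0,0,-0.003,1],[0,0,7.15,0,0,-0.003,1],[0,0,7.15,0,0,-0.003,1],[0,0,7.15,0,0,-0.003,1],[0,0,7.15,0,0,-0.003,1],[0,0,0.2,0,0,-0.003,1]]'
python3 -m creep '[[0,0,0,-0.0298,0.0277,0,1],[0,0,0,-0.0298,0.0277,0,1],[0,0,0,-0.0298,0.0277,0,1],[0,0,0,-0.0298,0.0277,0,1],[0,0,0,-0.0298,0.0277,0,1],[0,0,0,-0.0298,0.0277,0,1],[0,0,0,-0.0298,0.0277,0,1],[0,0,0,-0.0298,0.0277,0,1],[0,0,0,-0.0298,0.0277,0,1],[0,0,0,-0.0298,0.0277,0,1],[0,0,0,-0.0298,0.0277,0,1],[0,0,0,-0.0298,0.0277,0,1],[0,0,0,0,0,0,1],[0,0,0,0,0,0,1]]'
python3 - <<'E'
from h import *
import cv2
s=manip.state();print(s["joint_pos"])
c=manip.get_calibration("wrist");print(c, rot(c["attitude"]).as_matrix().round(3))
cv2.imwrite("pics/wrist1.png",manip.grab_frame("wrist"))
E
```

```text
time: 1.48
tool_pos: [0.2404, 0.5769, 0.2615]
tool_rot: [0.0, 0.69, 0.724, 0.0]
contact_force: [0.5, 0.2, -0.5]
gripper_width: 1.001
time: 2.65
tool_pos: [0.5911, 0.2345, 0.261]
tool_rot: [-0.0, 0.69, 0.724, -0.0]
contact_force: [-0.2, 0.1, -0.9]
gripper_width: 1.0
[2.60543730e-01 6.28646222e-02 1.55299709e+00 2.43566988e-04
 1.52640666e+00 2.12102230e-01]
{'fx': 309.70691628693146, 'fy': 309.70691628693146, 'cx': 315.50027337701454, 'cy': 200.9438037938284, 'xyz': array([0.58891709, 0.29967902, 0.40415704]), 'attitude': array([0.13161247, 0.99099658, 0.0243839 , 0.00305808])} [[ 0.999  0.048  0.012]
 [ 0.049 -0.964 -0.261]
 [-0.     0.261 -0.965]]
```

View pics/wrist1.png

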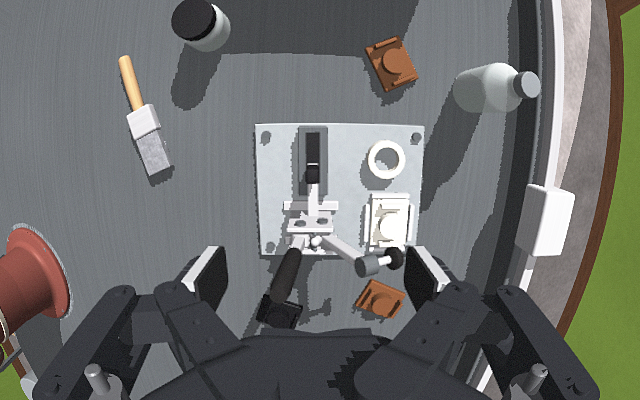

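Run:
```python
import cv2
a=cv2.imread("pics/wrist1.png")[115:305,245:435]; cv2.imwrite("pics/w1z.png",cv2.resize(a,None,fx=3.15,fy=3.15,interpolation=cv2.INTER_CUBIC))
```

```text
(no output)
```

View pics/w1z.png

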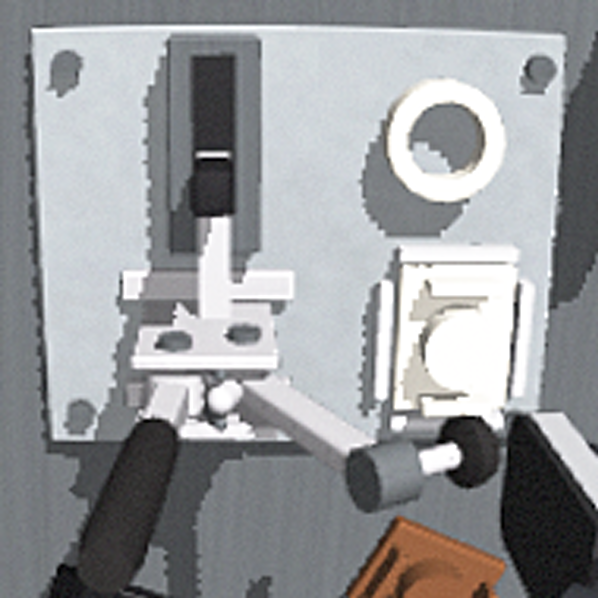

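```bash
cat >> h.py <<'E'
def projw(P,c):
    p=rot(c["attitude"]).inv().apply(np.atleast_2d(P)-c["xyz"])
    th=np.arctan2(np.hypot(p[:,0],p[:,1]),p[:,2]); ph=np.arctan2(p[:,1],p[:,0])
    return np.c_[c["cx"]+c["fx"]*th*np.cos(ph),c["cy"]+c["fy"]*th*np.sin(ph)]
E
python3 - <<'E'
from h import *
c=manip.get_calibration("wrist")
P=np.array([[-60,130,12],[160,130,12],[-60,-50,12],[-4,126,34],[32,126,34],[32,41,34]])
W=np.array([(33,28),(565,36),(46,440),(168,37),(261,37),(260,250)])/3.15+[245,115]
r=least_squares(lambda p:(projw(world(P,p),c)-W).ravel(),[.58,.164,.048]);print(r.x,r.fun.round(1))
z=lambda q:((projw(world(q,r.x),c)-[245,115])*3.15).round(0)
for s in (0,2,4):print(s,z([[7,64+s,92],[21,64+s,92],[7,80+s,92],[21,80+s,92],[21,64+s,56],[21,80+s,56]]).tolist())
print(z([[-10,0,169],[-12,0,194]]), world([14,74,74],r.x))
E
```

```text
[0.57699833 0.16583508 0.04592029] [-0.6 -0.5  0.5  0.   0.6 -0.2 -0.5 -0.5  0.3 -0.4 -0.2  1.5]
0 [[191.0, 230.0], [233.0, 230.0], [191.0, 182.0], [234.0, 182.0], [232.0, 208.0], [233.0, 165.0]]
2 [[191.0, 224.0], [233.0, 224.0], [191.0, 175.0], [234.0, 176.0], [232.0, 203.0], [233.0, 159.0]]
4 [[191.0, 218.0], [233.0, 218.0], [191.0, 169.0], [234.0, 170.0], [232.0, 197.0], [233.0, 154.0]]
[[122. 518.]
 [105. 566.]] [[0.58758667 0.24039974 0.074     ]]
```

```bash
python3 -m creep '[[0,0,0,0.0073,-0.0034,0.03,1],[0,0,0,0,0,0.035,1],[0,0,0,0,0,0.035,1],[0,0,0,0,0,0.035,1],[0,0,0,0,0,0.035,1],[0,0,0,0,0,0.025,1],[0,0,0,0,0,0.008,1],[0,0,0,0,0,0,1]]'
python3 -m creep '[[0,0,0,0,0,0,0],[0,0,0,0,0,0,0],[0,0,0,0,0,0,0],[0,0,0,0,0,0,0],[0,0,0,0,0,0,0],[0,0,0,0,0,0,0],[0,0,0,0,0,0,0],[0,0,0,0,0,0,0]]'
python3 - <<'E'
from plant import manip
import cv2
cv2.imwrite("pics/wrist2.png",manip.grab_frame("wrist"))
E
```

```text
time: 3.37
tool_pos: [0.5833, 0.2439, 0.0554]
tool_rot: [-0.002, 0.688, 0.725, -0.002]
contact_force: [0.5, -0.4, -0.1]
gripper_width: 0.998
time: 4.03
tool_pos: [0.5868, 0.2434, 0.059]
tool_rot: [0.0, 0.689, 0.724, 0.001]
contact_force: [0.4, 0.4, 1.7]
gripper_width: 0.15
```

View pics/wrist2.png

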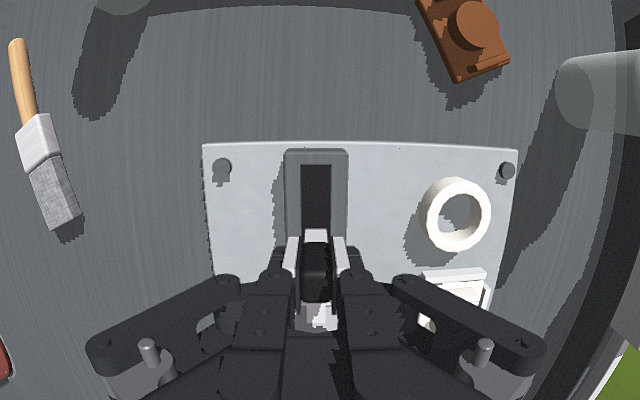

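```bash
python3 -m creep '[[0,0,0,0,0,0.002,0],[0,0,0,0,0,0.002,0],[0,0,0,0,0,0,0]]'
python3 -m creep '[[0,0,0,0.002,0,0,0],[0,0,0,0.001,0,0,0],[0,0,0,0,0,0,0]]'
```

```text
time: 4.33
tool_pos: [0.5871, 0.2435, 0.0586]
tool_rot: [0.0, 0.689, 0.724, -0.0]
contact_force: [-7.6, -3.4, 20.0]
gripper_width: 0.151
time: 4.58
tool_pos: [0.5871, 0.244, 0.0585]
tool_rot: [0.002, 0.689, 0.725, -0.002]
contact_force: [-8.3, -10.6, 20.7]
gripper_width: 0.151
```

```bash
python3 -m creep '[[0,0,0,0,-0.001,-0.0025,0],[0,0,0,0,0,0,0],[0,0,0,0,0,0,0]]'
python3 -m creep '[[0,0,0,0.002,0,0,0],[0,0,0,0,0,0,0],[0,0,0,0,0,0,0]]'
```

```text
time: 4.83
tool_pos: [0.5867, 0.2454, 0.0588]
tool_rot: [0.002, 0.689, 0.724, 0.001]
contact_force: [0.4, -5.0, 8.9]
gripper_width: 0.159
time: 5.08
tool_pos: [0.5866, 0.2475, 0.0588]
tool_rot: [0.002, 0.689, 0.724, 0.0]
contact_force: [0.4, -4.4, 9.4]
gripper_width: 0.149
```

```bash
for i in 1; do python3 -m creep '[[0,0,0,0.002,0,0,0],[0,0,0,0,0,0,0],[0,0,0,0,0,0,0]]';python3 -m creep '[[0,0,0,0.002,0,0,0],[0,0,0,0,0,0,0],[0,0,0,0,0,0,0]]';python3 -m creep '[[0,0,0,0.002,0,0,0],[0,0,0,0,0,0,0],[0,0,0,0,0,0,0]]'; done | grep -E "pos|force"
```

```text
tool_pos: [0.5865, 0.2496, 0.0587]
contact_force: [0.3, -3.9, 8.7]
tool_pos: [0.5863, 0.2523, 0.0576]
contact_force: [4.0, -1.1, 2.8]
tool_pos: [0.5861, 0.2546, 0.0572]
contact_force: [5.5, -0.9, 1.9]
```

```bash
python3 -m creep '[[0,0,0,0,0.001,0.002,0],[0,0,0,0,0,0.002,0],[0,0,0,0,0,0,0]]' | grep -E "pos|force"
```

```text
tool_pos: [0.5861, 0.2546, 0.0522]
contact_force: [5.7, 1.4, -1.7]
```

```bash
(python3 -m creep '[[0,0,0,0,0,0.003,0],[0,0,0,0,0,0.003,0],[0,0,0,0,0,0,0]]';python3 -m creep '[[0,0,0,0,0,0.002,0],[0,0,0,0,0,0.002,0],[0,0,0,0,0,0,0],[0,0,0,0,0,0,0]]') | grep -E "pos|force"
python3 - <<'E'
from plant import manip
import cv2
cv2.imwrite("pics/wrist3.png",manip.grab_frame("wrist"))
E
```

```text
tool_pos: [0.5862, 0.2545, 0.0465]
contact_force: [4.6, 1.0, 0.8]
tool_pos: [0.5864, 0.2549, 0.0463]
contact_force: [-3.2, -0.8, 17.4]
```

View pics/wrist3.png

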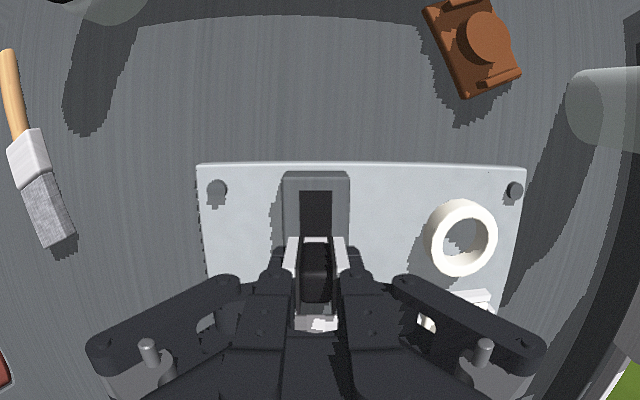

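```bash
python3 -m creep '[[0,0,0,0,0,-0.002,0.3],[0,0,0,0,0,0,0.6],[0,0,0,0,0,0,0.9],[0,0,0,0,0,0,0.9],[0,0,0,0,0,0,0.9],[0,0,0,0,0,-0.02,0.9],[0,0,0,0,0,-0.04,0.9],[0,0,0,0,0,-0.04,0.9],[0,0,0,0,0,-0.04,0.9],[0,0,0,0,0,-0.04,0.9],[0,0,0,0,0,-0.03,0.9],[0,0,0,0,0,0,0.9],[0,0,0,0,0,0,0.9]]'
python3 - <<'E'
from plant import manip
import cv2
a=manip.grab_frame("wrist")
cv2.imwrite("pics/wrist4.png",a)
from h import *
c=manip.get_calibration("wrist")
p=[.577,.1655,.047]
for s in (8,11,14,17):
  for zz in (92,79): print(s,zz,projw(world([[7,64+s,zz],[21,64+s,zz],[7,80+s,zz],[14,80+s,zz-36]],p),c).round(0).tolist())
E
```

```text
time: 7.8
tool_pos: [0.5868, 0.2546, 0.2577]
tool_rot: [0.001, 0.689, 0.724, 0.002]
contact_force: [0.2, -0.2, -0.7]
gripper_width: 0.9
8 92 [[309.0, 200.0], [322.0, 200.0], [309.0, 184.0], [316.0, 178.0]]
8 79 [[309.0, 197.0], [322.0, 197.0], [309.0, 182.0], [316.0, 176.0]]
11 92 [[309.0, 197.0], [322.0, 197.0], [309.0, 182.0], [316.0, 175.0]]
11 79 [[309.0, 194.0], [322.0, 194.0], [309.0, 179.0], [316.0, 173.0]]
14 92 [[309.0, 194.0], [322.0, 194.0], [309.0, 179.0], [316.0, 173.0]]
14 79 [[309.0, 191.0], [322.0, 191.0], [309.0, 176.0], [316.0, 171.0]]
17 92 [[309.0, 191.0], [323.0, 191.0], [309.0, 176.0], [316.0, 170.0]]
17 79 [[309.0, 188.0], [322.0, 188.0], [309.0, 173.0], [316.0, 168.0]]
```

View pics/wrist4.png

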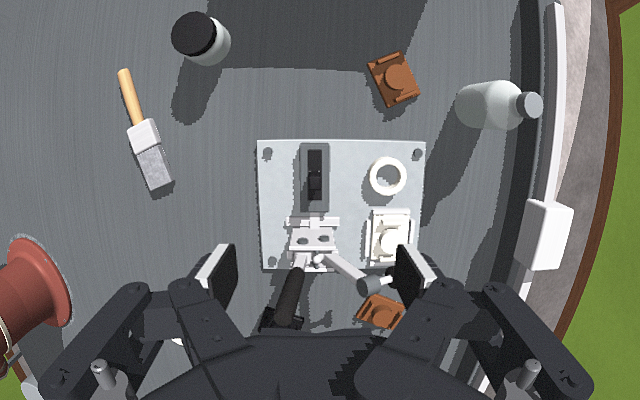

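```bash
python3 -m creep '[[0,0,-7.1,0,0,0,0],[0,0,-7.1,0,0,0,0],[0,0,-7.1,0,0,0,0],[0,0,-7.1,0,0,0,0],[0,0,-7.1,0,0,0,0],[0,0,-7.1,0,0,0,0],[0,0,-7.1,0,0,0,0],[0,0,-7.1,0,0,0,0],[0,0,-7.1,0,0,0,0],[0,0,-7.1,0,0,0,0],[0,0,-7.1,0,0,0,0],[0,0,-7.1,0,0,0,0],[0,0,-4.8,0,0,0,0],[0,0,0,0,-0.03,0,0],[0,0,0,-0.005,-0.03,0,0],[0,0,0,0,-0.0286,0,0],[0,0,0,0,0,0,0],[0,0,0,0,0,0,0]]'
python3 - <<'E'
from plant import manip
import cv2
cv2.imwrite("pics/wrist5.png",manip.grab_frame("wrist"))
cv2.imwrite("pics/scene5.png",cv2.resize(manip.grab_frame("scene")[80:280,220:450],None,fx=3,fy=3))
E
```

```text
time: 9.35
tool_pos: [0.5941, 0.1647, 0.2517]
tool_rot: [-0.002, -0.023, 1.0, -0.0]
contact_force: [0.8, 0.4, -0.1]
gripper_width: 0.0
```

View pics/wrist5.png

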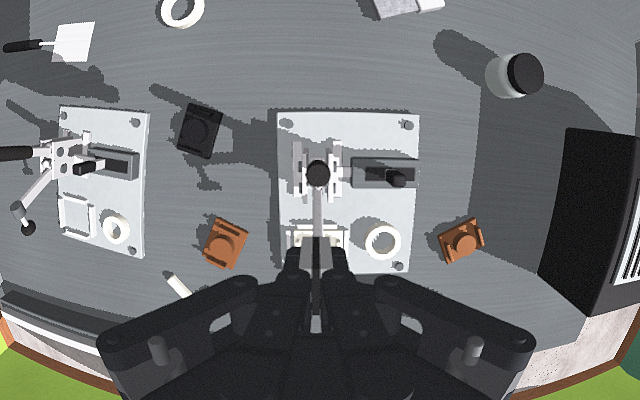

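View pics/scene5.png

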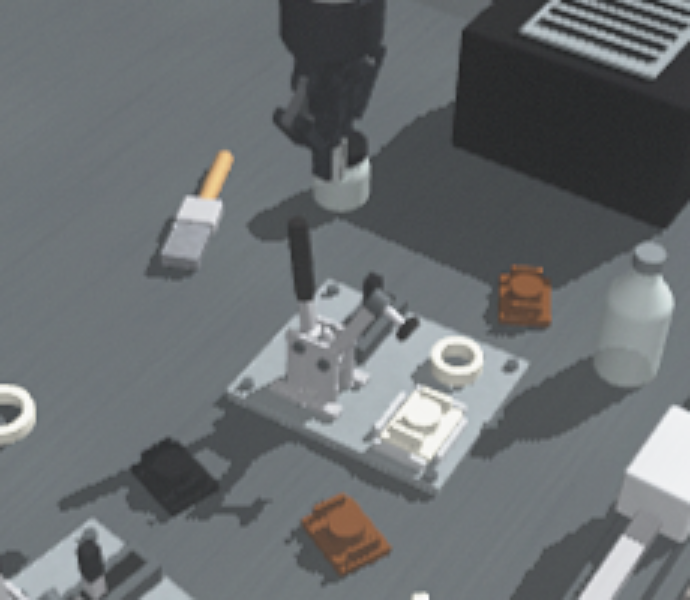

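```bash
python3 -m creep '[[0,0,0,0,0,0.03,0],[0,0,0,0,0,0.03,0],[0,0,0,0,0,0.014,0],[0,0,0,0,0,0,0],[0,0,0,0,0,0,0]]'
python3 - <<'E'
from plant import manip
import cv2
cv2.imwrite("pics/scene6.png",cv2.resize(manip.grab_frame("scene")[80:280,220:450],None,fx=3,fy=3))
E
```

```text
time: 9.87
tool_pos: [0.5943, 0.1666, 0.1797]
tool_rot: [-0.001, -0.025, 1.0, -0.0]
contact_force: [0.4, 0.1, 0.5]
gripper_width: 0.002
```

View pics/scene6.png

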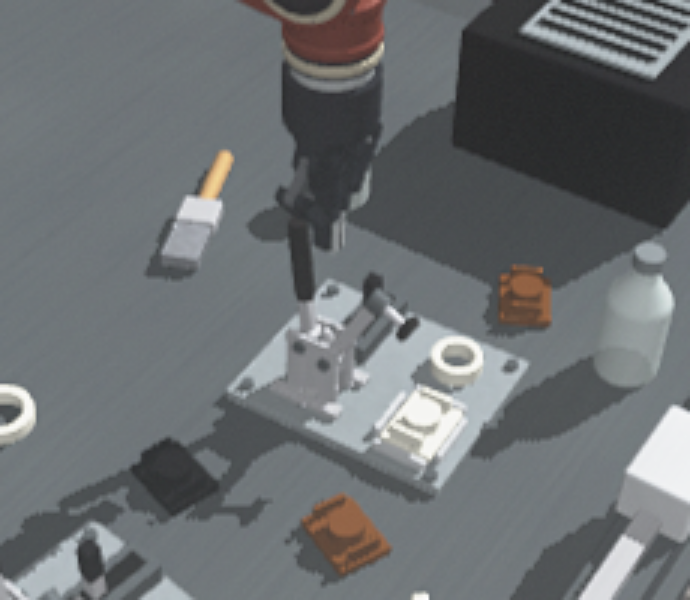

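```bash
python3 -m creep '[[0,0,0,0.008,0,0,0],[0,0,0,0.006,0,0,0],[0,0,0,0.006,0,0,0],[0,0,0,0.006,0,0.001,0],[0,0,0,0.005,0,0.001,0],[0,0,0,0,0,0,0]]'
python3 - <<'E'
from plant import manip
import cv2
cv2.imwrite("pics/scene7.png",cv2.resize(manip.grab_frame("scene")[80:280,220:450],None,fx=3,fy=3))
E
```

```text
time: 10.42
tool_pos: [0.5629, 0.1645, 0.1789]
tool_rot: [-0.0, -0.025, 1.0, -0.0]
contact_force: [0.9, -0.5, 0.1]
gripper_width: -0.001
```

View pics/scene7.png

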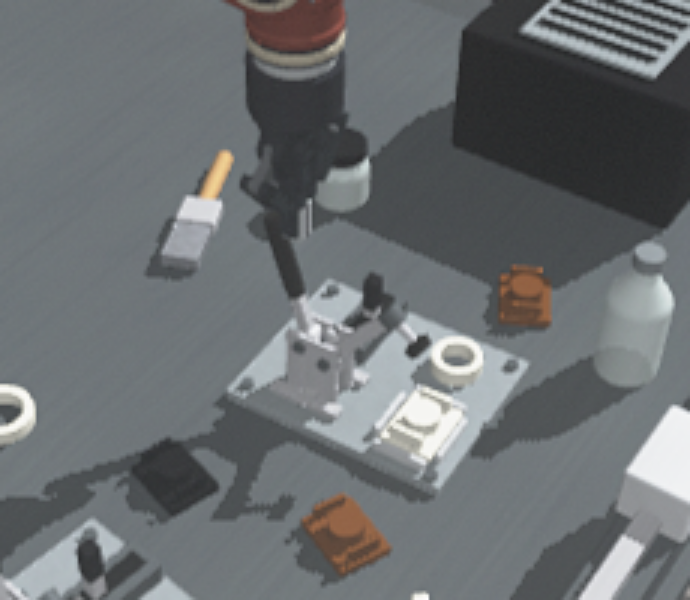

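```bash
python3 -m creep '[[0,0,0,0.007,0,0.002,0],[0,0,0,0.007,0,0.003,0],[0,0,0,0.006,0,0.003,0],[0,0,0,0.0065,0,0.0035,0],[0,0,0,0.0065,0,0.004,0],[0,0,0,0.006,0,0.004,0],[0,0,0,0.006,0,0.0045,0],[0,0,0,0.0055,0,0.005,0],[0,0,0,0.005,0,0.005,0],[0,0,0,0,0,0,0]]'
python3 - <<'E'
from plant import manip
import cv2
cv2.imwrite("pics/scene8.png",cv2.resize(manip.grab_frame("scene")[80:280,220:450],None,fx=3,fy=3))
E
```

```text
time: 11.3
tool_pos: [0.5067, 0.1616, 0.1428]
tool_rot: [-0.002, -0.025, 1.0, -0.0]
contact_force: [-0.0, -0.6, -1.0]
gripper_width: -0.002
```

View pics/scene8.png

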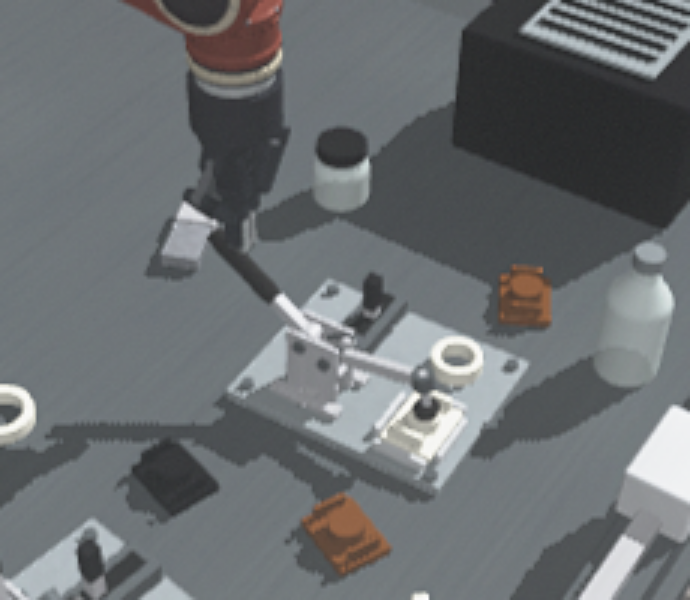

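```bash
(python3 -m creep '[[0,0,0,0.0045,0,0.005,0],[0,0,0,0.004,0,0.005,0],[0,0,0,0.0035,0,0.005,0],[0,0,0,0.003,0,0.005,0]]'; python3 -m creep '[[0,0,0,0.0025,0,0.005,0],[0,0,0,0.0025,0,0.005,0],[0,0,0,0.002,0,0.005,0],[0,0,0,0.0015,0,0.005,0]]';python3 -m creep '[[0,0,0,0.001,0,0.004,0],[0,0,0,0,0,0.002,0],[0,0,0,0,0,0,0],[0,0,0,0,0,0,0]]')|grep -E "pos|force"
python3 - <<'E'
from plant import manip
import cv2
cv2.imwrite("pics/scene9.png",cv2.resize(manip.grab_frame("scene")[80:280,220:450],None,fx=3,fy=3))
E
```

```text
tool_pos: [0.494, 0.1611, 0.1253]
contact_force: [-0.2, 0.0, 5.3]
tool_pos: [0.4847, 0.1606, 0.1042]
contact_force: [-0.6, 0.9, 2.7]
tool_pos: [0.4839, 0.1604, 0.0981]
contact_force: [0.3, 0.3, 0.7]
```

View pics/scene9.png

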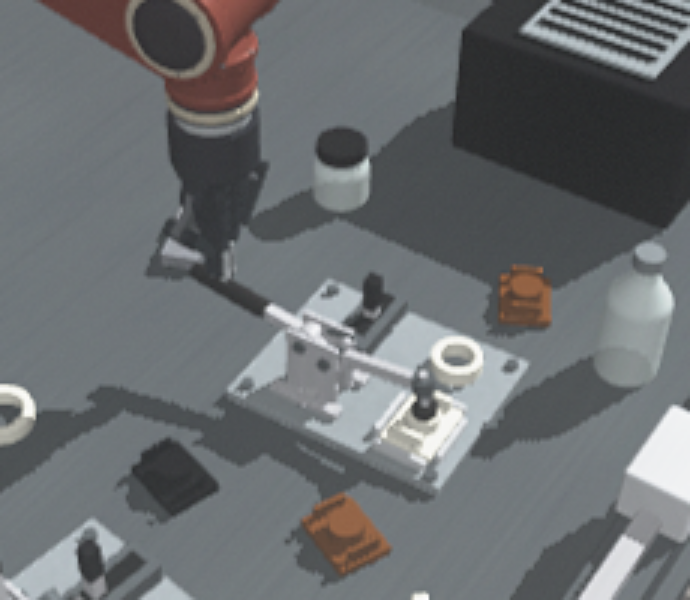

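```bash
(python3 -m creep '[[0,0,0,0,0,0.002,0],[0,0,0,0,0,0,0],[0,0,0,0,0,0,0]]'; python3 -m creep '[[0,0,0,0,0,0.002,0],[0,0,0,0,0,0,0],[0,0,0,0,0,0,0]]')|grep -E "pos|force"
```

```text
tool_pos: [0.4843, 0.1605, 0.0967]
contact_force: [0.9, -0.8, -0.6]
tool_pos: [0.4841, 0.1605, 0.0946]
contact_force: [-0.8, 0.5, 0.6]
```

```bash
(python3 -m creep '[[0,0,0,0,0,0.002,0],[0,0,0,0,0,0,0],[0,0,0,0,0,0,0]]'; python3 -m creep '[[0,0,0,0,0,0.002,0],[0,0,0,0,0,0,0],[0,0,0,0,0,0,0]]')|grep -E "pos|force"
python3 - <<'E'
from plant import manip
import cv2
cv2.imwrite("pics/wrist10.png",manip.grab_frame("wrist"))
cv2.imwrite("pics/scene10.png",cv2.resize(manip.grab_frame("scene")[130:250,260:400],None,fx=5,fy=5,interpolation=cv2.INTER_CUBIC))
E
```

```text
tool_pos: [0.4841, 0.1605, 0.0926]
contact_force: [0.6, 0.1, 0.8]
tool_pos: [0.4841, 0.1605, 0.0906]
contact_force: [-0.3, 0.7, -0.0]
```

View pics/scene10.png

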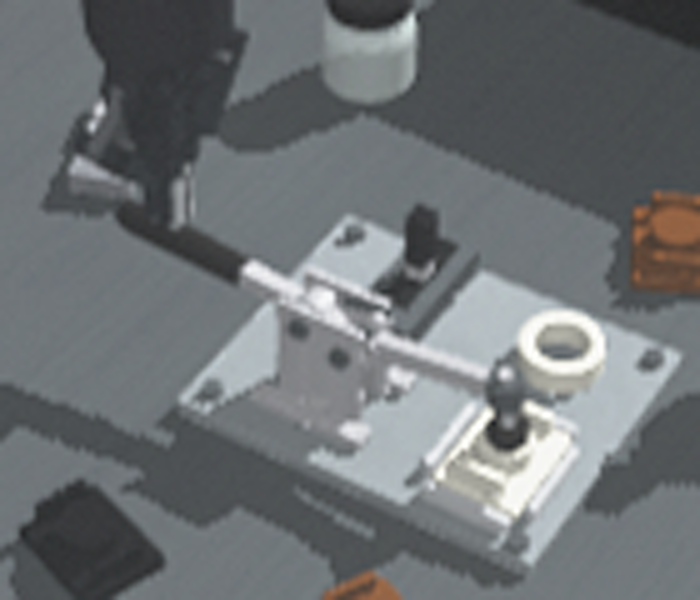

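View pics/wrist10.png

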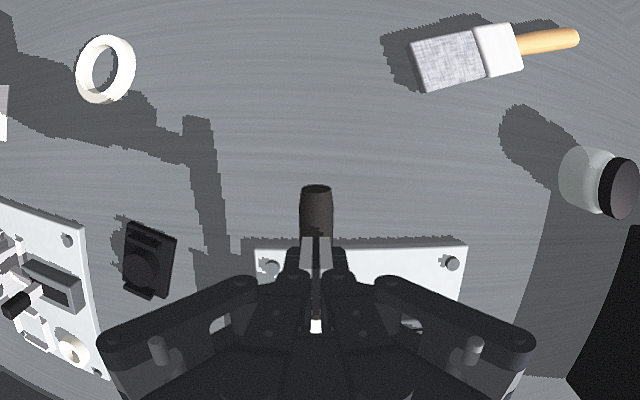

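```bash
(python3 -m creep '[[0,0,0,0,0,0.0025,0],[0,0,0,0,0,0,0],[0,0,0,0,0,0,0]]'; python3 -m creep '[[0,0,0,0,0,0.002,0],[0,0,0,0,0,0,0],[0,0,0,0,0,0,0]]')|grep -E "pos|force"
```

```text
tool_pos: [0.4842, 0.1605, 0.0882]
contact_force: [0.6, 0.1, 0.1]
tool_pos: [0.4845, 0.1606, 0.0876]
contact_force: [-3.8, -1.4, 7.5]
```

```bash
python3 -m creep '[[0,0,0,0,0,-0.01,0],[0,0,0,0,0,-0.03,0],[0,0,0,0,0,-0.04,0],[0,0,0,0,0,-0.04,0],[0,0,0,0,0,-0.04,0],[0,0,0,0,0,0,0],[0,0,0,0,0,0,0],[0,0,0,0,0,0,0]]'
python3 - <<'E'
from plant import manip
import cv2
cv2.imwrite("pics/wrist11.png",manip.grab_frame("wrist"))
cv2.imwrite("pics/scene11.png",cv2.resize(manip.grab_frame("scene")[130:250,260:400],None,fx=5,fy=5,interpolation=cv2.INTER_CUBIC))
E
```

```text
time: 14.67
tool_pos: [0.4841, 0.1605, 0.2463]
tool_rot: [0.0, -0.025, 1.0, 0.0]
contact_force: [-0.6, -1.0, -0.8]
gripper_width: 0.004
```

View pics/scene11.png

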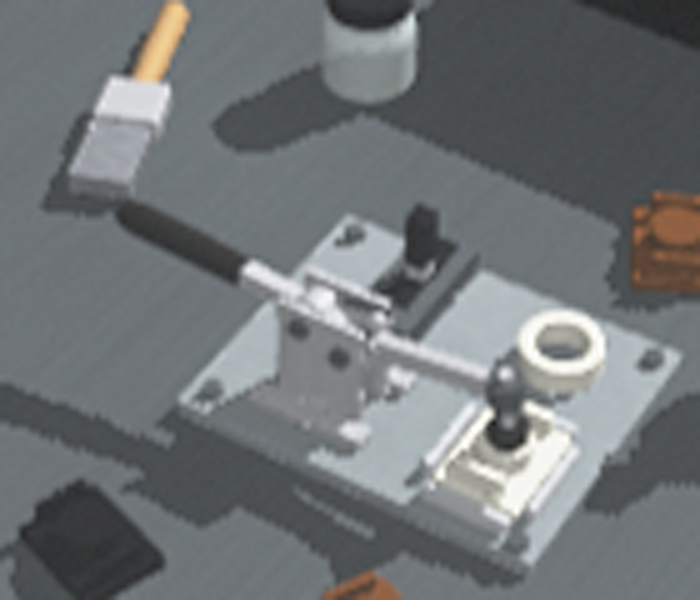

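View pics/wrist11.png

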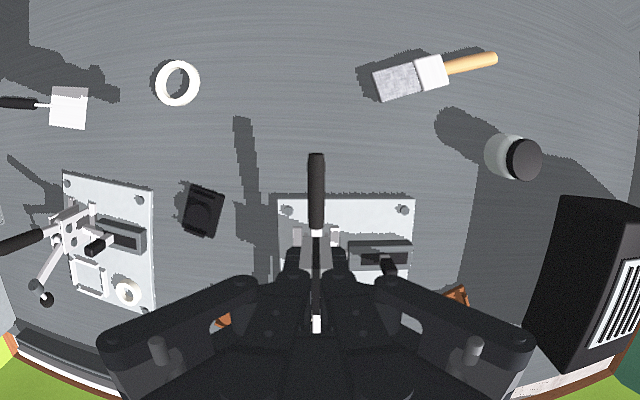

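The handle lies at its stop, tip at (120,210) in the scene crop, and it did not move when I let go. The pad sits on the boss at (508,435) and the catch is down at (422,245). The tool is clear, so I'm handing in.

Run:
```python
from plant import manip
print(manip.job_done())
```

```text
the job is handed in; nothing more can be done
None
```

The loaded clamp is closed on the bracket and the job is handed in at about 15 s of the 58 s allowed. I got no verdict back.

- **Catch:** I gripped the knob, slid it along the slot under light pressure, and felt it drop in. It sank about 12.7 mm, with 17 N against it at the end.
- **Handle:** I pushed it over with shut fingers. Resistance was about 5 N, then fell away past the dead point. I then pressed it onto a hard stop, with 7.5 N at tool height 0.088 m, and backed off to 0.246 m.
- **Last pictures:** The handle stayed at its stop after I let go, the catch is still down, and the pad sits on the boss with the bracket in its nest. I never touched the empty clamp, and it looks unchanged.
- **Not measured:** I judged the pad's force on the bracket, its centring and the bracket's tilt from the pictures only.
- **One disagreement:** I first expected the handle's stop about 10 mm higher than I felt it. I had left out that the handle already leans 0.1 rad at zero; with that included, the contact height fits the 1.38 rad stop.

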